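Chock the rolling pin on the drying stand, then open the bar

ROBOT

A 6-joint arm with a two-finger parallel gripper is mounted at the origin on a cart in front of the work surface, level with it; the furniture and walls round the work are solid. World frame = base frame: x ahead of the robot, y to its left, z up, the work surface at z = 0. Lengths are in mm, angles in rad, forces in N, time in s.
With the tool pointing down it reaches from about 400 to 925 mm from the base axis. Payload 12.5 kg.
Tool frame: the origin (TCP) lies midway between the tips of the shut fingers; the grasp point (between the pads) lies 19 mm behind it; z points along the fingers, y is the line along which they close (so a half turn about z gives the same grasp; the last joint's range is limited). The gripper opens to 95 mm and grips with 3 to 60 N. Pads are 20 mm wide; open, the fingers measure 119 mm over their backs; the gripper's body (75 mm by 180 mm) begins 59 mm behind the grasp point.
Start: joints at [-1.292, 0.491, 1.559, -0, 1.092, -0.106], TCP at [234.632, -579.305, 214.661] pointing down, gripper open.
Joint ranges: [-3.1, 3.1], [-0.84, 2.19], [0.05, 2.79], [-1.13, 4.28], [0.06, 2.93], [-2.69, 2.69]. Speed limits (rad/s): [2.22, 2.22, 2.79, 3.14, 3.14, 3.14].

INTERFACE

Orientations are given as [roll, pitch, yaw] about the fixed x, y, z axes, in that order (R = Rz(yaw) Ry(pitch) Rx(roll)).
In Python, from cell import env gives the robot as it stands.
- The arm moves only by the tool arm_command, never from a script. Its argument "targets" is a list of rows, each a list of 5 numbers: the shift along the tool's x, y, z in mm, then the turn about the tool's z in degrees, then the opening, from 0 (shut) to 1 (fully open). In form: [[tx, ty, tz, roll, fingers], ...]. A call has 1 to 5 rows; each row is the pose to reach, as a shift and turn from the pose commanded when the call began, along the tool's axes at that moment; what a row does not reach only later rows make up. A row lasts 1/10 s, in which the tool goes at most 50 mm and 8.59 degrees, less where a joint would pass 70% of its speed; a pose out of reach is approached as far as the arm can. A call with a gripper value outside its range is refused whole. The fingers move at their own pace and stop on an object; the grip force is fixed at half the most. Time passes only in rows, so rows that repeat a pose let the fingers close. It gives the time, the measured TCP pose, the force, the opening and the grip force at its end, in the units of the state.
- env.state(): the state, without advancing time (a new reading comes with each control period).
- env.read_camera(name): name is "scene" or "top"; returns a dict with "frame" (384x512x3 uint8, red, green, blue), "vertical_fov" (degrees; the focal length in pixels is half the picture's height over the tangent of half this angle, whatever the lens; pixels are square), "cx", "cy" (the principal point, pixels), "k1" (the pictures are not rectified: a ray, as slopes to the right and down, at radius r is drawn at 1 + k1 r^2 times it, then the intrinsics apply), "world_from_camera" (4x4, takes a point from camera to world coordinates). Camera axes: x right, y down, z forward; pixel columns grow to the right and rows downward; lengths in mm; the calibration is good to about 2 mm. A picture is of the moment at which its call begins. There is no depth.
- env.job_done(): hands the job in; it is judged then, once.
The state is a dict: "t": time; "joints": joint angles; "qvel": joint speeds; "tau": joint torques, N m; "eef_pos": TCP position; "tcp_rot": TCP orientation; "ft_force": force on the tool from outside, world axes, zero at the start; "moment": the same for the moment, N m; "opening": opening from 0.0 (shut) to 1.0 (fully open); "grip_force": force on a finger pad.
Only numpy, scipy, OpenCV 4.12 (cv2) and the standard library are available. Lean on these libraries where they do the work, as an engineer would, in place of code of your own. Each camera call takes 0.05 s, during which the arm holds its last target. There are 200 camera calls.

TASK

I want to be able to pick up the rolling pin that is drying on the sloping stand, but it would roll off as soon as the stand's steel front bar is opened. Set the wooden chock flat on the slope, thin toe uphill, push it snugly under the middle of the pin until the chock, not the bar, carries the pin, and let go of the chock; only then swing the bar all the way up and leave it there. The pin must stay where it is, resting on the chock, and the mug, onion and matchbox are to be left alone.

Things in the scene. Friction and masses are not known exactly. Their poses are not given: they have to be found in the camera images.
- ramp: Sloping wooden top of the drying stand (fixed), 190 mm long, 240 mm wide, rising 24 degrees away from the robot. Origin: on the sloping surface, midway across, under the pin as it lies at the start. x points up the slope, y across it to the left, z square out of the surface. The surface reaches from x = -105 mm (low edge, 22 mm over the worktop) to x = +85 mm.
- pin: Wooden rolling pin, about 0.2 kg: body 44 mm in diameter and 150 mm long, a handle 22 mm in diameter and 30 mm long at each end. It lies across the slope, free to roll, held only by the steel bar. Origin: middle of the pin, on its axis (22 mm out from the ramp); y is its axis.
- chock: Wooden chock, 100 mm wide (y), 74 mm long (x), 0.2 kg, rubber sole that grips the slope. Across it stands a grip ridge 14 mm thick (x), 45 mm tall. Origin: on the underside, under the middle of the ridge; x to the thin toe, z up. It ends 14 mm behind the origin; ahead of the ridge it is 12 mm high to x = 48 mm, then falls at 40 degrees to the toe. Starts flat on the worktop, right of the stand.
- chock_toe (a point): Tip of the chock's toe, middle of its width, on the underside, 60 mm ahead of the chock's origin; the toe is 2 mm high there. When the toe wedges under the pin, the pin's axis is 10 mm ahead of this point.
- bail (a joint): U-shaped steel bar of the stand, 10 mm round, hinged. 0 = down: its cross-piece runs across the ramp 30 mm out from it (25 mm free below), 27 mm downhill of the pin's axis, and holds the pin. It swings up over the pin, away from the robot (right-handed about the ramp's y), to a stop at 1.3 rad (75 degrees). Stiff: about 2 N at the knob; it stays where it is left.
- knob (a point): Middle of the bar's black knob: a short cylinder 18 mm in diameter and 18 mm long, its axis across the ramp, on an 8 mm stem that stands 32 mm out from the cross-piece, 60 mm right of the middle. It can be pinched by its two end faces and turns in the grip as the bar swings.
- bail_hinge (a point): Middle of the bar's hinge axis, which runs along the ramp's y, 65 mm uphill of the ramp's origin and 30 mm out from the ramp. The cross-piece is 91.5 mm from this axis.
- mug: Bystander: spotted white mug, 82 mm in diameter, 91 mm tall, handle on one side. Origin: middle of its underside.
- onion: Bystander: onion, 83 mm across, 94 mm tall. Origin: middle of its underside.
- matchbox: Bystander: small yellow matchbox 35 x 52 x 15 mm lying flat near the front edge. Origin: middle of its underside.
Things that resemble listed ones, but are neither listed nor needed, are in the scene too. Leave any yellow look-alike of the chock alone.

How it is judged (in metres and radians):
On the way, in this order (a step that is already met when the one before it is completed fails the run):
1. with the bar still down, the chock lies flat on the slope, let go of by the fingers, and carries the pin (contact force between chock and pin above 0.5 N and contact force between the fingers and chock below 0.05 N and angle between the z axis of chock and the z axis of ramp, either way round below 0.12 rad and value of joint bail below 0.12 rad and x of chock in the frame of ramp below -0.03 m and x of chock_toe in the frame of ramp above -0.035 m and y of chock in the frame of ramp between -0.045 and 0.045 m), for 0.3 s.
2. the bar is swung up (value of joint bail above 1.1 rad), for 0.2 s.
At the end, for the whole second after the job is handed in: Bar up (over 1.1 of 1.3 rad); pin still, across the ramp (within 0.15 rad), leaning on the chock (over 0.5 N), at most 12 mm downhill or 30 mm uphill of its start; chock still, flat on the ramp (within 0.12 rad), toe uphill, within 45 mm of the middle of the ramp's width (value of joint bail above 1.1 rad and contact force between chock and pin above 0.5 N and angle between the z axis of chock and the z axis of ramp, either way round below 0.12 rad and x of pin in the frame of ramp between -0.012 and 0.03 m and z of pin in the frame of ramp below 0.03 m and angle between the y axis of pin and the y axis of ramp, either way round below 0.15 rad and linear speed of each of pin, chock below 0.02 m/s and x of chock in the frame of ramp below -0.03 m and x of chock_toe in the frame of ramp above -0.035 m and y of chock in the frame of ramp between -0.045 and 0.045 m); the robot touches nothing.
It fails at once if the rolling pin rolls away or is pushed far up the slope or off it (x of pin in the frame of ramp below -0.02 m or x of pin in the frame of ramp above 0.04 m or z of pin in the frame of ramp above 0.045 m).
It fails at once if a bystander is disturbed (moved over 30 mm) (distance of any of mug, onion, matchbox from where it was at the start of the episode above 0.03 m).
It also fails if it takes over 64 s, if anything falls off the work surface, if the arm or the gripper's body presses on something with over 40 N, if the wrist force passes 120 N, or if a joint passes its speed limit or range.

## Working session

There is one attempt and no reset: what is moved stays moved. The work goes in short steps, Python scripts to look and compute and a tool call to move; the robot and the scene stay as the last step left them, time stands still between calls to the robot, and variables do not carry over. Pictures are saved under pics/ and viewed, at most 10 in all, crops included, and the job is handed in when it is done.

Besides the shell and the picture viewer there is one more tool, called after "Request:" by a JSON object that holds its "method" and its "body", one argument or row to a line. arm_command: Moves the arm, as the interface text tells. Its arguments: {"type":"object","properties":{"targets":{"type":"array","items":{"type":"array","items":{"type":"number"}}}},"required":["targets"]}

```bash
mkdir -p pics; ls
cat > h.py <<'E'
import numpy as np, cv2
from cell import env
from scipy.spatial.transform import Rotation as R
def cam(n,fn=None):
    c=env.read_camera(n)
    if fn: cv2.imwrite('pics/'+fn,c['frame'][:,:,::-1])
    return c
def K(c):
    f=192/np.tan(np.radians(c['vertical_fov'])/2)
    return np.array([[f,0,c['cx']],[0,f,c['cy']],[0,0,1]])
def ray(c,u,v):
    k=K(c);d=np.array([(u-c['cx'])/k[0,0],(v-c['cy'])/k[0,0]])
    s=d.copy()
    for _ in range(20): s=d/(1+c['k1']*(s@s))
    T=np.array(c['world_from_camera']);return T[:3,3],T[:3,:3]@np.r_[s,1]
def onz(c,u,v,z):
    o,d=ray(c,u,v);return o+d*(z-o[2])/d[2]
def proj(c,P):
    T=np.linalg.inv(np.array(c['world_from_camera']));p=np.atleast_2d(P)@T[:3,:3].T+T[:3,3]
    s=p[:,:2]/p[:,2:];s=s*(1+c['k1']*(s**2).sum(1,keepdims=True))
    return s*K(c)[0,0]+[c['cx'],c['cy']]
E
python3 - <<'E'
from h import *
for n in('scene','top'):
    c=cam(n,n+'0.png');print(n,c['vertical_fov'],c['cx'],c['cy'],c['k1'],np.round(c['world_from_camera'],3))
    cv2.imwrite(f'pics/{n}0.png',cv2.resize(c['frame'][:,:,::-1],(800,600)))
print(env.state())
E
```

```text
pics
scene 49.83634186904724 257.3778996041794 199.6377969728081 -0.15227520567244743 [[-6.91000e-01 -3.19000e-01  6.48000e-01 -1.20221e+02]
 [-7.22000e-01  3.22000e-01 -6.12000e-01  5.90625e+02]
 [-1.40000e-02 -8.91000e-01 -4.53000e-01  5.94542e+02]
 [ 0.00000e+00  0.00000e+00  0.00000e+00  1.00000e+00]]
top 54.83041268014184 253.72899452142136 189.96960292939346 -0.004879884782662224 [[-2.300000e-02 -9.960000e-01  8.900000e-02  5.020040e+02]
 [-1.000000e+00  2.400000e-02  1.600000e-02 -3.994000e+01]
 [-1.900000e-02 -8.800000e-02 -9.960000e-01  1.023509e+03]
 [ 0.000000e+00  0.000000e+00  0.000000e+00  1.000000e+00]]
{'t': 0.1, 'joints': array([-1.29161533e+00,  4.91472534e-01,  1.55940625e+00, -6.37899980e-06,
        1.09168839e+00, -1.05589613e-01]), 'qvel': array([-7.09594868e-06, -1.86686795e-03, -1.75024494e-03,  1.66309997e-03,
        1.91158925e-03, -9.33105608e-04]), 'tau': array([ 3.15989368e-03, -6.13625836e+01, -2.58605254e+01,  6.94503752e-02,
        4.70270275e-02, -6.52371750e-05]), 'eef_pos': array([ 234.55595472, -579.07873965,  214.13069059]), 'tcp_rot': array([-3.14062297e+00, -9.70808808e-05,  3.84773503e-01]), 'ft_force': array([-0.02746806, -1.00513712, -0.54935895]), 'moment': array([ 0.00447027, -0.02909765,  0.01754708]), 'grip_force': 0.0, 'opening': 1.0042618388395297}
```

View pics/scene0.png

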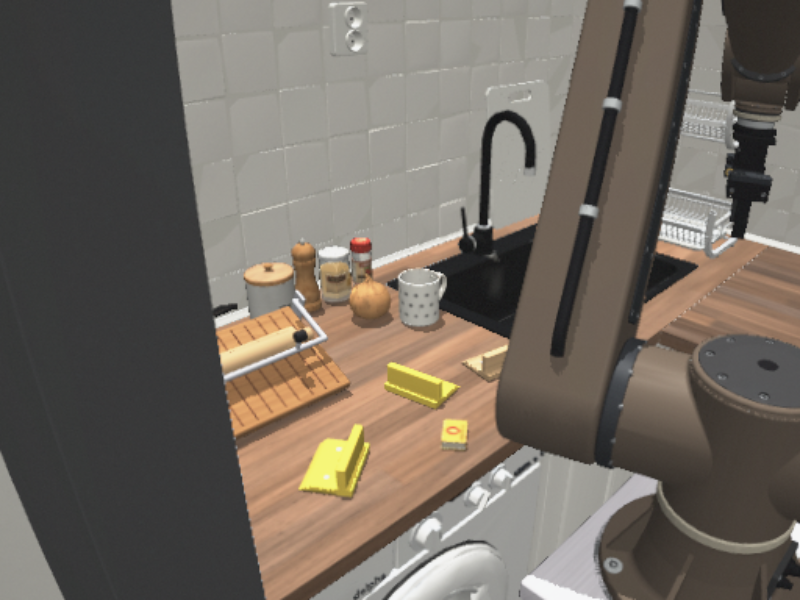

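View pics/top0.png

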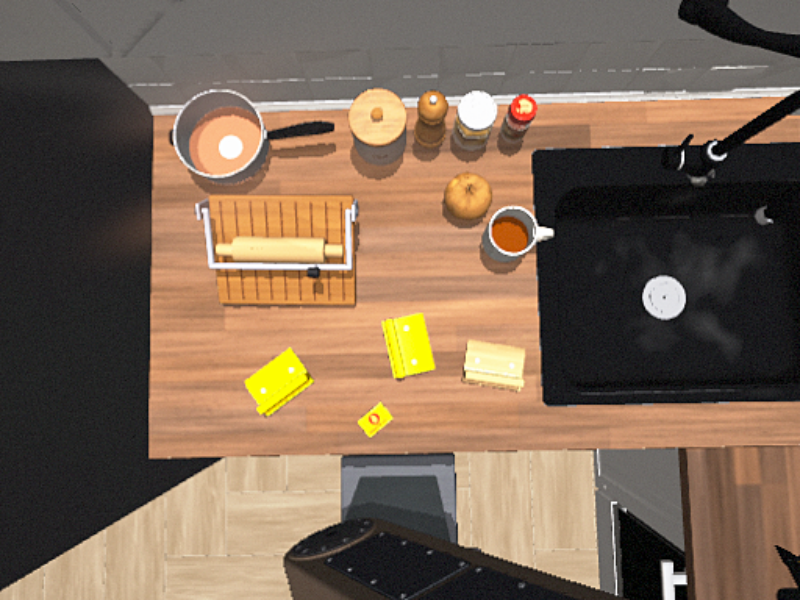

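The scene view shows the mug, onion and matchbox; the wooden chock is half hidden by the arm, and the stand is at the left. In the top view (800 px scale) the stand's corners are at about (208,196), (353,195), (355,305) and (221,305). The knob is at (314,272) and the wooden chock at (494,365), with its ridge toward the robot. I'll fit the poses and overlay them.

```bash
cat >> h.py <<'E'
A=np.radians(24)
def Tramp(p):
    x,y,w=p;T=np.eye(4);T[:3,:3]=R.from_euler('z',w).as_matrix()@R.from_euler('y',-A).as_matrix();T[:3,3]=[x,y,22+105*np.sin(A)];return T
def Tch(p):
    T=np.eye(4);T[:3,:3]=R.from_euler('z',p[2]).as_matrix();T[:3,3]=[p[0],p[1],0];return T
def ap(T,P): return np.atleast_2d(P)@T[:3,:3].T+T[:3,3]
RC=np.array([[85,120,0],[85,-120,0],[-105,-120,0],[-105,120,0.]])
CH=np.array([[-14,50,0],[60,50,0],[60,-50,0],[-14,-50,0],[-7,50,45],[7,50,45],[7,-50,45],[-7,-50,45.]])
KN=np.array([[-27,-60,62],[-27,-105,30],[-27,105,30],[0,-75,22],[0,75,22.]])
E
python3 - <<'E'
from h import *
from scipy.optimize import least_squares
c=cam('top')
px=np.array([[208,196],[353,195],[355,305],[221,305]])*.64
f=least_squares(lambda p:(proj(c,ap(Tramp([p[0],p[1],p[2]/100]),RC))-px).ravel(),[700,200,0]);p=f.x*[1,1,.01];print('ramp',p,f.fun.round(1))
a=onz(c,463*.64,382*.64,10);b=onz(c,523*.64,389*.64,10);print(a,b)
d=(a-b)[:2];w=np.arctan2(d[1],d[0])-np.pi/2
m=(a+b)[:2]/2+np.array([np.cos(w),np.sin(w)])*12;q=[m[0],m[1],w];print('chock',q)
np.savez('fit.npz',p=p,q=q)
im=cv2.resize(c['frame'][:,:,::-1],None,fx=5,fy=5,interpolation=cv2.INTER_CUBIC)
for P,col in((ap(Tramp(p),RC),(255,0,0)),(ap(Tramp(p),KN),(0,255,0)),(ap(Tch(q),CH),(0,0,255))):
    for u in proj(c,P): cv2.circle(im,tuple(int(v) for v in (u*5+2)),4,col,1)
A1=im[110*5:210*5,120*5:240*5];A2=im[205*5:265*5,280*5:350*5]
o=np.zeros((600,800,3),np.uint8);o[:500,:600]=A1;A2=cv2.resize(A2,(200,171));
cv2.imwrite('pics/a1.png',A1);cv2.imwrite('pics/a2.png',cv2.resize(im[205*5:265*5,280*5:350*5],None,fx=2,fy=2))
for n,uv in(('mug',(512,235)),('onion',(468,197)),('match',(375,420))): print(n,onz(c,uv[0]*.64,uv[1]*.64,40))
E
```

```text
ramp [ 6.77814900e+02  1.63673729e+02 -2.41114715e-02] [-0.4 -0.1  0.2  0.2  1.1 -0.1 -0.9 -0.1]
[ 441.46772872 -135.19533807   10.        ] [ 427.21120746 -238.31421342   10.        ]
chock [np.float64(446.22640258623017), np.float64(-188.39818325314263), np.float64(-0.13738237561922562)]
mug [ 691.54432691 -224.60698085   40.        ]
onion [ 760.14176755 -151.45125363   40.        ]
match [383.3140976  16.9731173  40.       ]
```

View pics/a1.png

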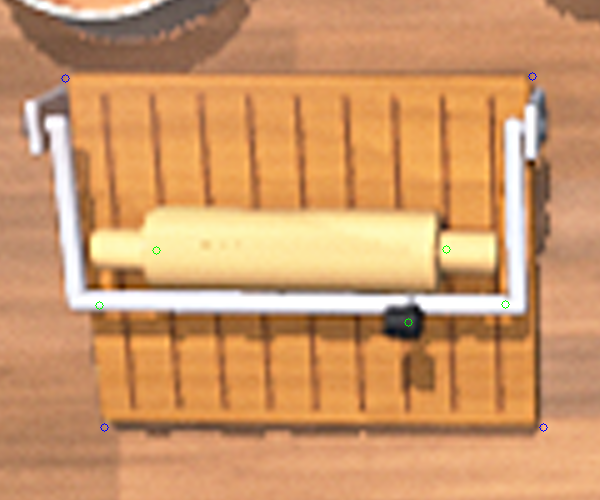

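View pics/a2.png

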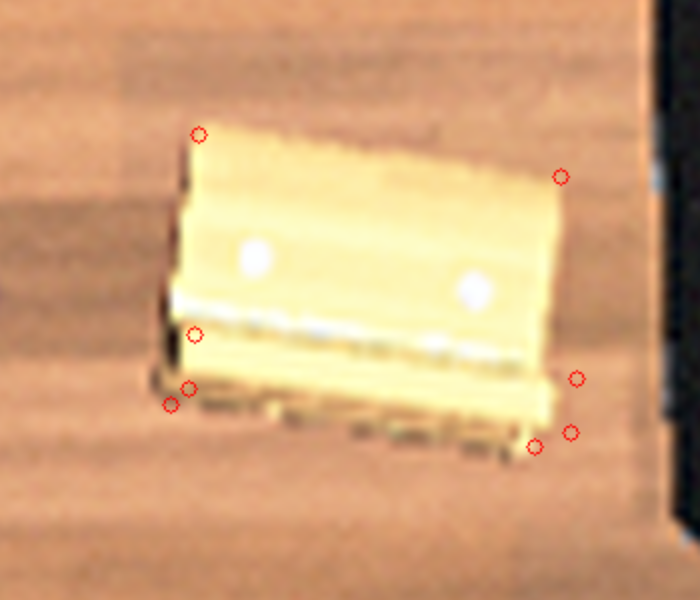

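The overlay puts the true stand about 2 mm left of and 1 mm beyond the fit. The wooden chock is at about (447.5, -186) with yaw -0.16. I'll use those values and go above the chock.

```bash
cat >> h.py <<'E'
RP=[679,165.5,-.024];CP=[447.5,-186,-.16]
def go(x,y,z,yaw):
    s=env.state();M=R.from_euler('xyz',s['tcp_rot']);d=M.inv().apply(np.array([x,y,z])-s['eef_pos'])
    dy=(yaw-s['tcp_rot'][2]+np.pi)%(2*np.pi)-np.pi
    print('t',round(s['t'],2),'pos',s['eef_pos'].round(1),'yaw',s['tcp_rot'][2].round(3),'->',d.round(1),'turn',round(-np.degrees(dy),1),'open',round(s['opening'],3),'F',s['ft_force'].round(1))
E
python3 -c "
from h import *
go(447.5,-186,110,np.pi/2-.16)"
```

```text
t 0.15 pos [ 234.6 -579.1  214.2] yaw 0.385 -> [ 344.9 -284.4  104.5] turn -58.8 open 1.001 F [ 0.9 -0.4 -0.1]
```

Request:
{"method": "arm_command", "body": {
  "targets": [
    [40, -32, 12, -8, 1],
    [80, -64, 24, -16, 1],
    [115, -95, 36, -25, 1],
    [150, -125, 48, -33, 1],
    [180, -150, 55, -42, 1]
  ]
}}

```text
t: 0.65
eef_pos: [345.5, -370.2, 158.8]
tcp_rot: [-3.141, -0.001, 1.117]
ft_force: [0.8, -0.3, 0.6]
opening: 0.999
grip_force: 0.0
```

```bash
python3 -c "
from h import *
go(447.5,-186,110,np.pi/2-.16)"
```

```text
t 0.65 pos [ 345.5 -370.2  158.8] yaw 1.117 -> [210.3  11.   49. ] turn -16.8 open 0.999 F [ 0.8 -0.3  0.6]
```

Request:
{"method": "arm_command", "body": {
  "targets": [
    [45, 3, 10, -6, 1],
    [90, 6, 20, -12, 1],
    [135, 8, 30, -17, 1],
    [175, 10, 40, -17, 1],
    [205, 11, 49, -17, 1]
  ]
}}

```text
t: 1.15
eef_pos: [446.8, -191.8, 110.2]
tcp_rot: [-3.141, -0.0, 1.409]
ft_force: [-0.9, 0.6, 0.1]
opening: 0.999
grip_force: 0.0
```

Request:
{"method": "arm_command", "body": {
  "targets": [
    [0, 0, 0, 0, 1],
    [0, 0, 0, 0, 1]
  ]
}}

```text
t: 1.35
eef_pos: [446.2, -193.5, 110.5]
tcp_rot: [-3.141, 0.0, 1.409]
ft_force: [0.3, 0.2, 1.0]
opening: 1.001
grip_force: 0.0
```

```bash
python3 -c "
from h import *
go(447.5,-186,17,np.pi/2-.16)
c=cam('top');q=CP
im=cv2.resize(c['frame'][:,:,::-1],None,fx=8,fy=8,interpolation=cv2.INTER_CUBIC)
s=env.state()
for P,col in((ap(Tch(q),CH),(0,0,255)),(s['eef_pos'][None],(255,0,0))):
    for u in proj(c,P): cv2.circle(im,tuple(int(v) for v in (u*8+4)),5,col,1)
cv2.imwrite('pics/b1.png',im[205*8:270*8,275*8:360*8])"
```

```text
t 1.35 pos [ 446.2 -193.5  110.5] yaw 1.409 -> [ 7.7  0.1 93.5] turn -0.1 open 1.001 F [0.3 0.2 1. ]
```

View pics/b1.png

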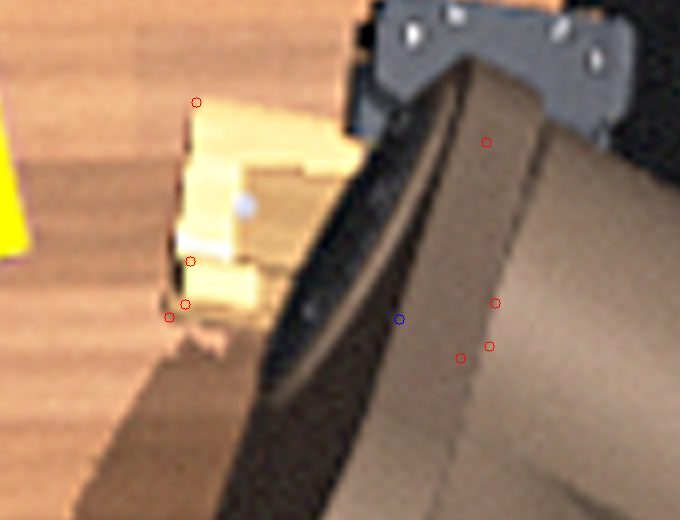

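The view is partly hidden by the arm, but the left ridge corner at (184,302) agrees with the model. I'll go down and grip.

Request:
{"method": "arm_command", "body": {
  "targets": [
    [8, 0, 35, 0, 1],
    [8, 0, 65, 0, 1],
    [8, 0, 85, 0, 1],
    [8, 0, 93, 0, 1],
    [8, 0, 93, 0, 1]
  ]
}}

```text
t: 1.9
eef_pos: [446.9, -186.7, 17.2]
tcp_rot: [-3.14, -0.0, 1.406]
ft_force: [1.1, 0.0, 1.0]
opening: 1.005
grip_force: 0.0
```

Request:
{"method": "arm_command", "body": {
  "targets": [
    [0, 0, 0, 0, 0.05],
    [0, 0, 0, 0, 0.05],
    [0, 0, 0, 0, 0.05],
    [0, 0, 0, 0, 0.05],
    [0, 0, 0, 0, 0.05]
  ]
}}

```text
t: 2.4
eef_pos: [447.5, -186.1, 18.0]
tcp_rot: [3.141, 0.0, 1.408]
ft_force: [-0.3, -0.3, -0.7]
opening: 0.636
grip_force: 0.0
```

Request:
{"method": "arm_command", "body": {
  "targets": [
    [0, 0, 0, 0, 0.05],
    [0, 0, 0, 0, 0.05],
    [0, 0, 0, 0, 0.05]
  ]
}}

```text
t: 2.7
eef_pos: [447.3, -186.0, 17.6]
tcp_rot: [-3.142, 0.0, 1.408]
ft_force: [-0.1, 0.5, -0.7]
opening: 0.383
grip_force: 0.0
```

Request:
{"method": "arm_command", "body": {
  "targets": [
    [0, 0, 0, 0, 0.05],
    [0, 0, 0, 0, 0.05],
    [0, 0, 0, 0, 0.05],
    [0, 0, 0, 0, 0.05],
    [0, 0, 0, 0, 0.05]
  ]
}}

```text
t: 3.2
eef_pos: [447.3, -186.0, 17.6]
tcp_rot: [-3.142, 0.0, 1.407]
ft_force: [-0.5, -0.7, -0.6]
opening: 0.147
grip_force: 30.0
```

Request:
{"method": "arm_command", "body": {
  "targets": [
    [0, 0, -10, 0, 0.05],
    [0, 0, -45, 0, 0.05],
    [0, 0, -90, 0, 0.05],
    [0, 0, -130, 0, 0.05],
    [0, 0, -150, 0, 0.05]
  ]
}}

```text
t: 3.7
eef_pos: [447.8, -186.2, 171.4]
tcp_rot: [3.138, 0.002, 1.407]
ft_force: [-0.1, -1.0, -1.7]
opening: 0.146
grip_force: 30.0
```

Run:
```python
from h import *
# ramp-frame toe target -> origin world with chock level
for tx in(-40,-34):
    tp=ap(Tramp(RP),[[tx,0,0]])[0];o=tp-60*np.array([np.cos(-.024),np.sin(-.024),0]);print(tx,'toe',tp.round(1),'orig',o.round(1))
    go(o[0],o[1],o[2]+17+40,np.pi/2-.024)
print(ap(Tramp(RP),KN).round(1))
```

```text
-40 toe [642.5 166.4  48.4] orig [582.5 167.8  48.4]
t 3.7 pos [ 447.8 -186.2  171.4] yaw 1.407 -> [371.3  75.1  65.7] turn -8.0 open 0.146 F [-0.1 -1.  -1.7]
-34 toe [647.9 166.2  50.9] orig [588.  167.7  50.9]
t 3.7 pos [ 447.8 -186.2  171.4] yaw 1.407 -> [372.1  80.5  63.3] turn -8.0 open 0.146 F [-0.1 -1.  -1.7]
[[627.7 106.7 110.4]
 [639.6  61.4  81.1]
 [644.7 271.4  81.1]
 [668.3  90.7  84.8]
 [671.9 240.7  84.8]]
```

Run:
```python
from h import *
go(520,168,120,np.pi/2-.024)
```

```text
t 3.7 pos [ 447.8 -186.2  171.4] yaw 1.407 -> [361.3  13.4  50.9] turn -8.0 open 0.146 F [-0.1 -1.  -1.7]
```

Request:
{"method": "arm_command", "body": {
  "targets": [
    [25, 1, 0, -1, 0.05],
    [70, 3, 5, -3, 0.05],
    [118, 5, 15, -5, 0.05],
    [166, 7, 25, -7, 0.05],
    [214, 8, 30, -8, 0.05]
  ]
}}

```text
t: 4.2
eef_pos: [489.8, 25.7, 137.6]
tcp_rot: [-3.141, 0.0, 1.548]
ft_force: [0.7, -0.7, -1.7]
opening: 0.145
grip_force: 30.0
```

Request:
{"method": "arm_command", "body": {
  "targets": [
    [48, -4, 5, 0, 0.05],
    [96, -6, 10, 0, 0.05],
    [130, -8, 15, 0, 0.05],
    [145, -9, 18, 0, 0.05],
    [145, -9, 18, 0, 0.05]
  ]
}}

```text
t: 4.7
eef_pos: [484.0, 170.3, 119.6]
tcp_rot: [-3.141, 0.0, 1.55]
ft_force: [-0.4, -0.4, -1.5]
opening: 0.143
grip_force: 30.0
```

Run:
```python
from h import *
go(540,168.8,62,np.pi/2-.024)
go(582.5,167.8,66,np.pi/2-.024)
```

```text
t 4.7 pos [484.  170.3 119.6] yaw 1.55 -> [-0.3 56.  57.6] turn 0.2 open 0.143 F [-0.4 -0.4 -1.5]
t 4.7 pos [484.  170.3 119.6] yaw 1.55 -> [-0.4 98.5 53.6] turn 0.2 open 0.143 F [-0.4 -0.4 -1.5]
```

Request:
{"method": "arm_command", "body": {
  "targets": [
    [0, 25, 20, 0, 0.05],
    [0, 50, 45, 0, 0.05],
    [0, 56, 57, 0, 0.05],
    [0, 56, 57, 0, 0.05]
  ]
}}

```text
t: 5.1
eef_pos: [540.1, 166.2, 61.3]
tcp_rot: [-3.139, 0.001, 1.545]
ft_force: [-0.2, -0.0, -0.9]
opening: 0.145
grip_force: 30.0
```

Request:
{"method": "arm_command", "body": {
  "targets": [
    [0, 10, -2, 0, 0.05],
    [0, 22, -3, 0, 0.05],
    [0, 34, -5, 0, 0.05],
    [0, 42, -5, 0, 0.05],
    [0, 42, -5, 0, 0.05]
  ]
}}

```text
t: 5.6
eef_pos: [583.7, 166.6, 68.3]
tcp_rot: [3.14, -0.0, 1.547]
ft_force: [-0.6, -0.2, -2.0]
opening: 0.147
grip_force: 30.0
```

Run:
```python
from h import *
go(582.5,167.8,66,np.pi/2-.024)
a=cam('scene');b=cam('top')
f=lambda c,y0,y1,x0,x1,k:cv2.resize(c['frame'][y0:y1,x0:x1,::-1],None,fx=k,fy=k,interpolation=cv2.INTER_CUBIC)
i=np.vstack([f(a,130,290,130,290,2.5)[:300],np.zeros((0,400,3),np.uint8)])
j=f(b,100,260,110,270,2.5)[:300+100]
cv2.imwrite('pics/c1.png',np.hstack([f(a,150,300,130,290,2.5),f(b,110,260,110,270,2.5)]))
```

```text
t 5.6 pos [583.7 166.6  68.3] yaw 1.547 -> [ 1.2 -1.2  2.3] turn 0.0 open 0.147 F [-0.6 -0.2 -2. ]
```

View pics/c1.png

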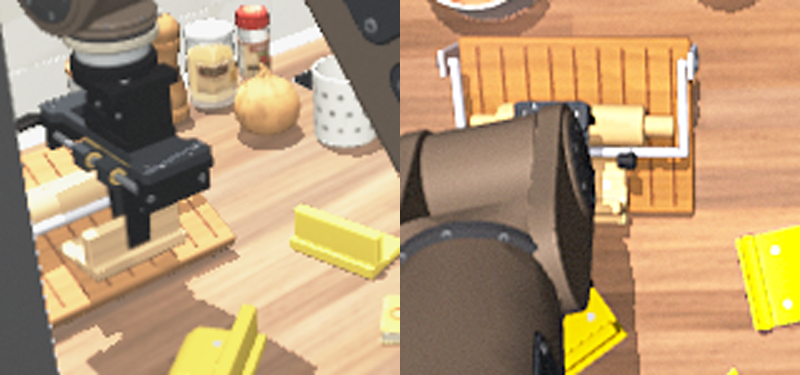

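The view shows the gripper holding the chock level over the slope, with its toe just short of the bar and nothing touching. I'll lower to contact.

Request:
{"method": "arm_command", "body": {
  "targets": [
    [0, 0, 1, 0, 0.05],
    [0, 0, 2, 0, 0.05],
    [0, 0, 2, 0, 0.05]
  ]
}}

```text
t: 6.0
eef_pos: [582.1, 166.8, 65.7]
tcp_rot: [-3.141, 0.0, 1.547]
ft_force: [-1.1, -0.0, 0.8]
opening: 0.145
grip_force: 30.0
```

Request:
{"method": "arm_command", "body": {
  "targets": [
    [0, 0, 1, 0, 0.05],
    [0, 0, 2, 0, 0.05],
    [0, 0, 2, 0, 0.05]
  ]
}}

```text
t: 6.3
eef_pos: [581.8, 166.9, 64.7]
tcp_rot: [-3.141, 0.0, 1.547]
ft_force: [-7.9, 0.4, 12.7]
opening: 0.146
grip_force: 30.1
```

Request:
{"method": "arm_command", "body": {
  "targets": [
    [0, 0, -2, 0, 0.2],
    [0, 0, -2, 0, 0.3],
    [0, 0, -2, 0, 0.42],
    [0, 0, -2, 0, 0.42],
    [0, 0, -2, 0, 0.42]
  ]
}}

```text
t: 6.8
eef_pos: [582.4, 166.6, 65.4]
tcp_rot: [-3.141, 0.0, 1.547]
ft_force: [0.3, 0.4, 0.9]
opening: 0.412
grip_force: 0.0
```

Request:
{"method": "arm_command", "body": {
  "targets": [
    [0, -2, 0, 0, 0.42],
    [0, -4, 0, 0, 0.42],
    [0, -6, 0, 0, 0.42],
    [0, -8, 0, 0, 0.42],
    [0, -8, 0, 0, 0.42]
  ]
}}

```text
t: 7.3
eef_pos: [574.2, 166.9, 65.7]
tcp_rot: [-3.142, 0.0, 1.547]
ft_force: [-0.5, -0.2, 0.3]
opening: 0.417
grip_force: 0.0
```

```bash
cat >> h.py <<'E'
def look(fn):
    go(0,0,0,0)
    a=cam('scene');b=cam('top')
    f=lambda c,y0,y1,x0,x1,k:cv2.resize(c['frame'][y0:y1,x0:x1,::-1],None,fx=k,fy=k,interpolation=cv2.INTER_CUBIC)
    cv2.imwrite('pics/'+fn,np.hstack([f(a,190,290,130,230,4),f(b,120,220,140,240,4)]))
E
python3 - <<'E'
from h import *
look('d1.png')
E
```

```text
t 7.3 pos [574.2 166.9  65.7] yaw 1.547 -> [-180.4 -570.1   65.7] turn 88.6 open 0.417 F [-0.5 -0.2  0.3]
```

View pics/d1.png

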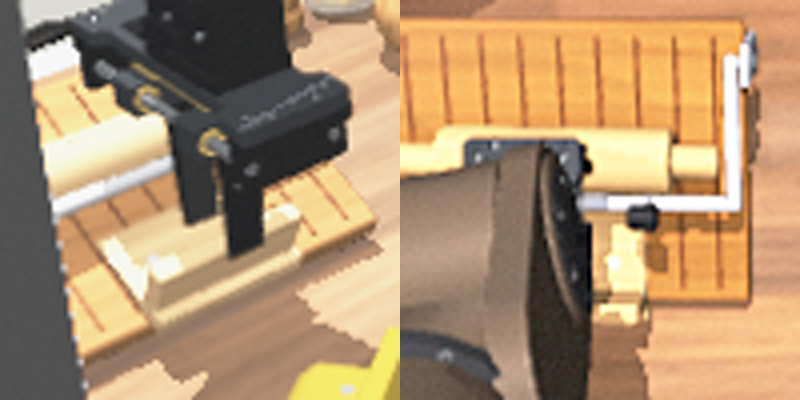

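The chock has settled on the slope with its ridge between the open fingers. I'll lower so the fingers straddle the ridge, narrow the gap a little and start pushing up the slope.

Request:
{"method": "arm_command", "body": {
  "targets": [
    [0, 0, 7, 0, 0.42],
    [0, 0, 14, 0, 0.42],
    [0, 0, 20, 0, 0.42],
    [0, 0, 20, 0, 0.35],
    [0, 0, 20, 0, 0.3]
  ]
}}

```text
t: 7.9
eef_pos: [574.4, 166.8, 45.3]
tcp_rot: [-3.141, 0.0, 1.547]
ft_force: [-0.1, 0.3, -0.1]
opening: 0.323
grip_force: 0.0
```

Request:
{"method": "arm_command", "body": {
  "targets": [
    [0, 0, 0, 0, 0.3],
    [0, 2, -1, 0, 0.3],
    [0, 5, -2, 0, 0.3],
    [0, 7, -3, 0, 0.3],
    [0, 9, -4, 0, 0.3]
  ]
}}

```text
t: 8.4
eef_pos: [583.1, 166.6, 49.6]
tcp_rot: [-3.14, 0.0, 1.547]
ft_force: [-5.0, 0.2, 0.4]
opening: 0.3
grip_force: 2.3
```

Request:
{"method": "arm_command", "body": {
  "targets": [
    [0, 2, -1, 0, 0.3],
    [0, 4, -2, 0, 0.3],
    [0, 6, -3, 0, 0.3],
    [0, 7, -3, 0, 0.3],
    [0, 7, -3, 0, 0.3]
  ]
}}

```text
t: 8.9
eef_pos: [590.4, 166.5, 52.8]
tcp_rot: [-3.141, 0.0, 1.547]
ft_force: [-4.4, 0.8, 1.3]
opening: 0.3
grip_force: 2.4
```

Run:
```python
from h import *
look('d2.png')
```

```text
t 8.9 pos [590.4 166.5  52.8] yaw 1.547 -> [-180.5 -586.3   52.9] turn 88.6 open 0.3 F [-4.4  0.8  1.3]
```

View pics/d2.png

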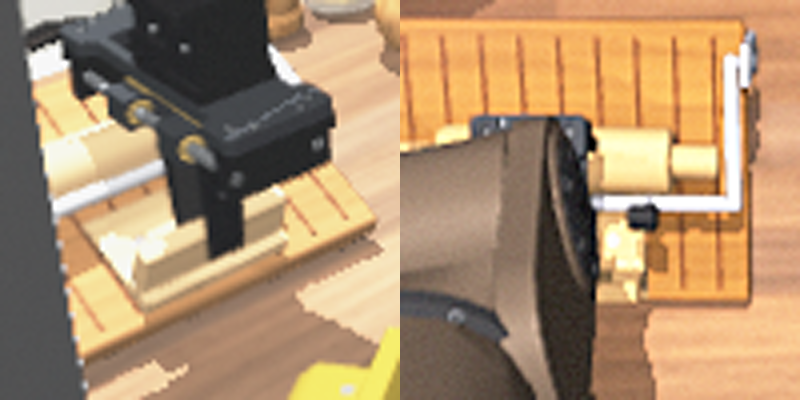

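The chock is sliding flat up the slope under about 5 N. I'll continue in small steps and watch the force.

Request:
{"method": "arm_command", "body": {
  "targets": [
    [0, 2, -1, 0, 0.3],
    [0, 4, -2, 0, 0.3],
    [0, 6, -3, 0, 0.3],
    [0, 7, -3, 0, 0.3],
    [0, 7, -3, 0, 0.3]
  ]
}}

```text
t: 9.5
eef_pos: [597.0, 166.3, 55.6]
tcp_rot: [-3.14, 0.0, 1.547]
ft_force: [-6.2, -0.4, 2.8]
opening: 0.302
grip_force: 3.5
```

Request:
{"method": "arm_command", "body": {
  "targets": [
    [0, 1, -0.5, 0, 0.3],
    [0, 2, -1, 0, 0.3],
    [0, 2, -1, 0, 0.3]
  ]
}}

```text
t: 9.8
eef_pos: [598.8, 166.2, 56.5]
tcp_rot: [-3.14, 0.0, 1.547]
ft_force: [-7.1, -0.8, 3.1]
opening: 0.301
grip_force: 3.6
```

Request:
{"method": "arm_command", "body": {
  "targets": [
    [0, 1, -0.5, 0, 0.3],
    [0, 2, -1, 0, 0.3],
    [0, 2, -1, 0, 0.3]
  ]
}}

```text
t: 10.1
eef_pos: [601.1, 166.2, 57.5]
tcp_rot: [-3.141, 0.0, 1.547]
ft_force: [-5.9, -0.7, 1.7]
opening: 0.305
grip_force: 3.1
```

```bash
cat >> h.py <<'E'
def pinshift():
    ref=cv2.imread('pics/d1.png')[:,400:]
    c=cam('top');n=cv2.resize(c['frame'][120:220,140:240,::-1],None,fx=4,fy=4,interpolation=cv2.INTER_CUBIC)
    for x0,x1,y0,y1 in((272,318,135,182),(225,265,120,190),(335,350,60,200)):
        t=ref[y0:y1,x0:x1];r=cv2.matchTemplate(n[y0-20:y1+20,x0-4:x1+4],t,cv2.TM_CCOEFF_NORMED);_,s,_,l=cv2.minMaxLoc(r)
        print('shift up px/4',20-l[1],'lr',l[0]-4,'score',round(s,3))
E
python3 - <<'E'
from h import *
pinshift();go(610,166,60,np.pi/2-.024)
E
```

```text
shift up px/4 0 lr 0 score 0.999
shift up px/4 0 lr 0 score 0.998
shift up px/4 0 lr 0 score 0.999
t 10.15 pos [601.1 166.2  57.5] yaw 1.547 -> [ 0.   8.9 -2.5] turn 0.0 open 0.299 F [-6.2  0.5  1.7]
```

Pin not moved yet. I'll continue in 2 mm steps.

Request:
{"method": "arm_command", "body": {
  "targets": [
    [0, 1, -0.5, 0, 0.3],
    [0, 2, -1, 0, 0.3],
    [0, 2, -1, 0, 0.3]
  ]
}}

```text
t: 10.45
eef_pos: [602.9, 166.2, 58.4]
tcp_rot: [-3.14, 0.0, 1.547]
ft_force: [-7.3, 0.9, 0.1]
opening: 0.301
grip_force: 3.2
```

Request:
{"method": "arm_command", "body": {
  "targets": [
    [0, 1, -0.5, 0, 0.3],
    [0, 2, -1, 0, 0.3],
    [0, 2, -1, 0, 0.3]
  ]
}}

```text
t: 10.75
eef_pos: [604.3, 166.1, 59.2]
tcp_rot: [-3.139, 0.0, 1.547]
ft_force: [-8.4, 0.8, 0.3]
opening: 0.3
grip_force: 4.4
```

Run:
```python
from h import *
pinshift();go(610,166,60,np.pi/2-.024)
```

```text
shift up px/4 5 lr 0 score 0.99
shift up px/4 4 lr 0 score 0.995
shift up px/4 0 lr 0 score 0.999
t 10.8 pos [604.3 166.1  59.2] yaw 1.547 -> [ 0.   5.7 -0.9] turn 0.0 open 0.302 F [-8.2  0.6  0.1]
```

The pin has moved up about 3 mm, so it has left the bar. I'll back off slightly and lift away.

Request:
{"method": "arm_command", "body": {
  "targets": [
    [0, -1, 0, 0, 0.3],
    [0, -2, 0, 0, 0.3],
    [0, -3, 0, 0, 0.3],
    [0, -3, 0, 0, 0.3]
  ]
}}

```text
t: 11.2
eef_pos: [603.1, 166.2, 59.9]
tcp_rot: [3.14, -0.0, 1.547]
ft_force: [-0.5, -0.4, 0.4]
opening: 0.3
grip_force: 0.0
```

Request:
{"method": "arm_command", "body": {
  "targets": [
    [0, 0, -6, 0, 0.3],
    [0, 0, -12, 0, 0.3],
    [0, 0, -20, 0, 0.3],
    [0, 0, -35, 0, 0.3],
    [0, 0, -60, 0, 0.3]
  ]
}}

```text
t: 11.7
eef_pos: [602.0, 166.1, 120.1]
tcp_rot: [-3.14, 0.0, 1.547]
ft_force: [-0.0, 0.9, 0.1]
opening: 0.301
grip_force: 0.0
```

Request:
{"method": "arm_command", "body": {
  "targets": [
    [0, -10, -40, 0, 0.5],
    [0, -50, -80, 0, 0.5],
    [0, -95, -100, 0, 0.5],
    [0, -140, -100, 0, 0.5],
    [0, -150, -100, 0, 0.5]
  ]
}}

```text
t: 12.2
eef_pos: [448.4, 169.8, 221.7]
tcp_rot: [3.141, -0.0, 1.548]
ft_force: [-0.1, -0.6, -0.7]
opening: 0.5
grip_force: 0.0
```

Run:
```python
from h import *
pinshift();k=ap(Tramp(RP),KN)[0];print(k);go(k[0],k[1],200,-.024)
look('e1.png')
```

```text
shift up px/4 5 lr 0 score 0.987
shift up px/4 4 lr 0 score 0.989
shift up px/4 0 lr 0 score 0.998
[627.69110474 106.71436582 110.36527653]
t 12.25 pos [449.4 169.9 221.5] yaw 1.548 -> [-59.1 179.6  21.8] turn 90.1 open 0.497 F [1.  0.3 0.1]
t 12.25 pos [449.4 169.9 221.5] yaw 1.548 -> [-180.1 -445.8  220.8] turn 88.7 open 0.497 F [1.  0.3 0.1]
```

View pics/e1.png

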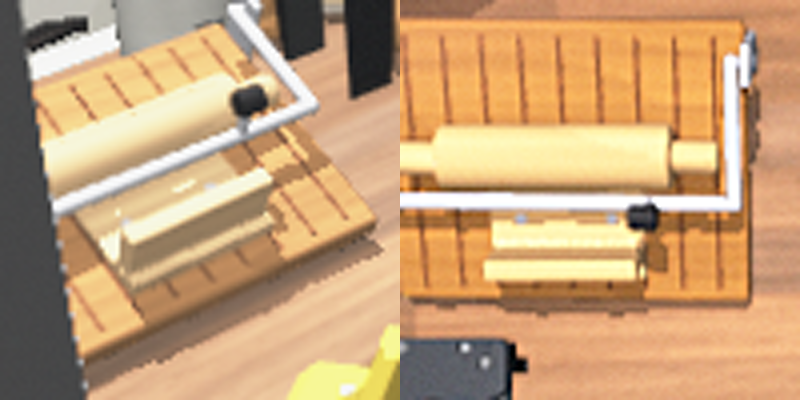

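The picture shows the chock flat on the slope with its toe under the pin, and the pin holding still off the bar. The knob is at (643,216) in the top crop and (248,98) in the scene crop. Next I'll triangulate it.

```bash
cat > k.py <<'E'
from h import *
def knob(boxes):
    A_=[];
    L=[]
    for n,(x0,x1,y0,y1) in boxes.items():
        c=cam(n);f=c['frame'][y0:y1,x0:x1].astype(int);m=(f.max(2)<75).astype(np.uint8)
        k,l,s,ce=cv2.connectedComponentsWithStats(m);i=1+s[1:,4].argmax();u,v=ce[i]+[x0,y0];print(n,u.round(1),v.round(1),s[i])
        L.append(ray(c,u,v))
    M=sum(np.eye(3)-np.outer(d,d)/(d@d) for o,d in L);b=sum((np.eye(3)-np.outer(d,d)/(d@d))@o for o,d in L)
    return np.linalg.solve(M,b)
k=knob({'top':(190,212,165,182),'scene':(182,202,206,224)});print(k.round(1))
go(k[0],k[1],180,-.024)
E
python3 k.py
```

```text
top 201.1 174.2 [ 7  6  8  7 33]
scene 192.0 215.3 [ 6  6  9  7 42]
[626.2 105.6 109.4]
t 12.45 pos [453.8 169.8 219.9] yaw 1.547 -> [-60.1 173.8  40. ] turn 90.0 open 0.498 F [-0.8 -0.3 -0.2]
```

Request:
{"method": "arm_command", "body": {
  "targets": [
    [-6, 17, 0, 8.5, 0.45],
    [-12, 35, 0, 17, 0.45],
    [-18, 52, 0, 25.5, 0.45],
    [-24, 70, 0, 34, 0.45],
    [-30, 87, 5, 42, 0.45]
  ]
}}

```text
t: 12.95
eef_pos: [540.9, 137.1, 214.3]
tcp_rot: [3.141, -0.0, 0.807]
ft_force: [1.1, -0.2, 0.1]
opening: 0.449
grip_force: 0.0
```

Request:
{"method": "arm_command", "body": {
  "targets": [
    [0, 0, 0, 8.5, 0.45],
    [0, 0, 0, 17, 0.45],
    [0, 0, 0, 25.5, 0.45],
    [0, 0, 0, 34, 0.45],
    [0, 0, 0, 42, 0.45]
  ]
}}

```text
t: 13.45
eef_pos: [539.9, 137.4, 213.8]
tcp_rot: [3.141, 0.001, 0.074]
ft_force: [-0.0, -0.4, -0.5]
opening: 0.448
grip_force: 0.0
```

Run:
```python
from h import *
go(626.3,106,180,-.024)
```

```text
t 13.45 pos [539.9 137.4 213.8] yaw 0.074 -> [83.8 37.7 33.8] turn 5.6 open 0.448 F [-0.  -0.4 -0.5]
```

Request:
{"method": "arm_command", "body": {
  "targets": [
    [30, 14, 10, 5.6, 0.45],
    [60, 27, 20, 5.6, 0.45],
    [84, 38, 34, 5.6, 0.45],
    [84, 38, 34, 5.6, 0.45],
    [84, 38, 34, 5.6, 0.45]
  ]
}}

```text
t: 13.95
eef_pos: [625.8, 106.2, 179.3]
tcp_rot: [3.141, 0.002, -0.018]
ft_force: [-0.9, 0.4, 0.1]
opening: 0.451
grip_force: 0.0
```

Run:
```python
from h import *
go(626.3,106,93,-.024)
```

```text
t 13.95 pos [625.8 106.2 179.3] yaw -0.018 -> [ 0.7  0.2 86.3] turn 0.4 open 0.451 F [-0.9  0.4  0.1]
```

Request:
{"method": "arm_command", "body": {
  "targets": [
    [0, 0, 35, 0, 0.45],
    [0, 0, 65, 0, 0.45],
    [0, 0, 80, 0, 0.45],
    [0, 0, 86, 0, 0.45],
    [0, 0, 86, 0, 0.45]
  ]
}}

```text
t: 14.45
eef_pos: [625.6, 106.8, 94.9]
tcp_rot: [3.142, 0.0, -0.017]
ft_force: [0.0, -0.6, 0.4]
opening: 0.45
grip_force: 0.0
```

Request:
{"method": "arm_command", "body": {
  "targets": [
    [0, 0, 0, 0, 0.1],
    [0, 0, 0, 0, 0.1],
    [0, 0, 0, 0, 0.1],
    [0, 0, 0, 0, 0.1],
    [0, 0, 0, 0, 0.1]
  ]
}}

```text
t: 14.95
eef_pos: [625.8, 107.1, 95.3]
tcp_rot: [-3.141, -0.001, -0.017]
ft_force: [0.4, 2.5, 3.8]
opening: 0.186
grip_force: 30.0
```

Run:
```python
from h import *
s=env.state();go(0,0,0,0);print(s['grip_force'])
T=Tramp(RP);H=np.array([65,0,30.]);M=R.from_euler('xyz',s['tcp_rot'])
k0=np.array([-27,-60,62.]);w0=ap(T,k0)[0]
for a in np.arange(0,1.31,.13):
    r=R.from_euler('y',a).apply(k0-H)+H
    print(round(a,2),M.inv().apply(ap(T,r)[0]-w0).round(1))
pinshift()
```

```text
t 14.95 pos [625.8 107.1  95.3] yaw -0.017 -> [-624.   117.9   94.5] turn -1.0 open 0.186 F [0.4 2.5 3.8]
30.00076800584793
0.0 [0. 0. 0.]
0.13 [ -0.2  -0.  -12.7]
0.26 [  1.2  -0.  -25.2]
0.39 [  4.2   0.  -37.5]
0.52 [  8.8   0.  -49.3]
0.65 [ 14.9   0.1 -60.4]
0.78 [ 22.4   0.1 -70.6]
0.91 [ 31.1   0.2 -79.8]
1.04 [ 41.    0.2 -87.7]
1.17 [ 51.8   0.3 -94.3]
1.3 [ 63.3   0.4 -99.5]
shift up px/4 -12 lr -1 score 0.074
shift up px/4 -12 lr -4 score 0.116
shift up px/4 0 lr 0 score 0.609
```

The knob is gripped (17.7 mm). I'll swing it along the arc.

Request:
{"method": "arm_command", "body": {
  "targets": [
    [0, 0, -6, 0, 0.1],
    [0, 0, -12.5, 0, 0.1],
    [0.5, 0, -19, 0, 0.1],
    [1, 0, -25, 0, 0.1],
    [2.5, 0, -31.5, 0, 0.1]
  ]
}}

```text
t: 15.5
eef_pos: [627.7, 107.0, 125.6]
tcp_rot: [-3.141, 0.001, -0.017]
ft_force: [2.0, 4.6, -4.9]
opening: 0.189
grip_force: 30.0
```

Request:
{"method": "arm_command", "body": {
  "targets": [
    [1.5, 0, -6, 0, 0.1],
    [4, 0, -12, 0, 0.1],
    [6.5, 0, -18, 0, 0.1],
    [9, 0, -23.5, 0, 0.1],
    [12.5, 0, -29, 0, 0.1]
  ]
}}

```text
t: 16.0
eef_pos: [640.2, 106.6, 154.9]
tcp_rot: [-3.141, 0.002, -0.017]
ft_force: [0.2, 4.8, -5.8]
opening: 0.191
grip_force: 30.0
```

Run:
```python
from h import *
s=env.state();print(s['eef_pos']-[625.8,107.1,95.3],s['opening'],s['ft_force'].round(1),s['grip_force'])
```

```text
[14.39040751 -0.47677379 59.64233086] 0.19079867168203646 [ 0.2  4.8 -5.8] 29.999130070209503
```

Request:
{"method": "arm_command", "body": {
  "targets": [
    [3.5, 0, -5, 0, 0.1],
    [7.5, 0, -10, 0, 0.1],
    [12, 0, -15, 0, 0.1],
    [16, 0, -19.5, 0, 0.1],
    [21, 0, -23.5, 0, 0.1]
  ]
}}

```text
t: 16.5
eef_pos: [661.7, 105.9, 178.9]
tcp_rot: [3.141, 0.0, -0.017]
ft_force: [-2.3, 3.3, -5.1]
opening: 0.187
grip_force: 30.0
```

Request:
{"method": "arm_command", "body": {
  "targets": [
    [5, 0, -4, 0, 0.1],
    [10.5, 0, -7.5, 0, 0.1],
    [16, 0, -10.5, 0, 0.1],
    [21.5, 0, -13, 0, 0.1],
    [25.5, 0, -15, 0, 0.1]
  ]
}}

```text
t: 17.0
eef_pos: [687.5, 105.1, 193.9]
tcp_rot: [3.141, -0.0, -0.017]
ft_force: [-2.4, -1.0, -4.1]
opening: 0.184
grip_force: 30.0
```

Request:
{"method": "arm_command", "body": {
  "targets": [
    [0, 0, 0, 0, 0.1],
    [0, 0, 0, 0, 0.1]
  ]
}}

```text
t: 17.2
eef_pos: [687.5, 105.1, 193.9]
tcp_rot: [3.141, -0.001, -0.017]
ft_force: [-0.8, -2.9, -1.0]
opening: 0.187
grip_force: 30.0
```

The bar is at about 1.28 rad. I'll release and retreat straight up, then back.

Request:
{"method": "arm_command", "body": {
  "targets": [
    [0, 0, 0, 0, 0.45],
    [0, 0, 0, 0, 0.45],
    [0, 0, 0, 0, 0.45],
    [0, 0, 0, 0, 0.45],
    [0, 0, 0, 0, 0.45]
  ]
}}

```text
t: 17.7
eef_pos: [687.1, 105.7, 193.7]
tcp_rot: [3.142, -0.0, -0.017]
ft_force: [-0.8, -0.3, 1.1]
opening: 0.449
grip_force: 0.0
```

Request:
{"method": "arm_command", "body": {
  "targets": [
    [0, 0, -10, 0, 0.45],
    [0, 0, -30, 0, 0.45],
    [0, 0, -60, 0, 0.45],
    [0, 0, -90, 0, 0.45],
    [0, 0, -100, 0, 0.45]
  ]
}}

```text
t: 18.2
eef_pos: [687.8, 105.7, 297.7]
tcp_rot: [-3.141, -0.005, -0.017]
ft_force: [-1.0, -0.0, 0.2]
opening: 0.453
grip_force: 0.0
```

Request:
{"method": "arm_command", "body": {
  "targets": [
    [-30, 0, 0, 0, 0.45],
    [-75, 0, 0, 0, 0.45],
    [-120, 20, 0, 0, 0.45],
    [-165, 40, 0, 0, 0.45],
    [-200, 60, 0, 0, 0.45]
  ]
}}

```text
t: 18.7
eef_pos: [483.4, 48.7, 293.3]
tcp_rot: [3.141, 0.001, -0.016]
ft_force: [1.1, -0.2, -0.4]
opening: 0.45
grip_force: 0.0
```

Request:
{"method": "arm_command", "body": {
  "targets": [
    [0, 0, 0, 0, 0.45],
    [0, 0, 0, 0, 0.45]
  ]
}}

```text
t: 18.9
eef_pos: [485.9, 48.7, 294.1]
tcp_rot: [3.142, -0.001, -0.018]
ft_force: [1.1, 0.5, -0.5]
opening: 0.45
grip_force: 0.0
```

Run:
```python
from h import *
look('f1.png');pinshift()
```

```text
t 18.9 pos [485.9  48.7 294.1] yaw -0.018 -> [-485.3   57.2  293.5] turn -1.0 open 0.45 F [ 1.1  0.5 -0.5]
shift up px/4 10 lr -2 score 0.717
shift up px/4 6 lr 2 score 0.713
shift up px/4 0 lr 1 score 0.613
```

View pics/f1.png

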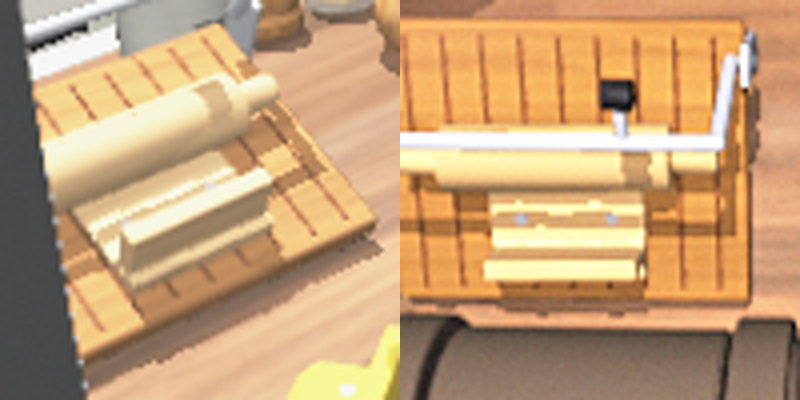

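The bar is up, the pin rests on the chock and the arm is clear. I'm handing in.

```bash
python3 -c "
from cell import env
print(env.job_done())"
```

```text
the job is handed in; nothing more can be done
None
```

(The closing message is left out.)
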